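# Feel a dryer shaft's end float and leave it midway

### The job

The drive shaft of a tumble dryer sits in its bearing housing on the counter and can slide a little along its axis. By its pulley, gently push the shaft in until you feel it against the inner stop, then gently pull it out until you feel it against the outer stop, and leave it standing midway between the two stops, let go of. Leave the other things on the counter where they are.

Things in the scene. Friction and masses are not known exactly. Their poses are not given: they have to be found in the camera images.
- bearing_unit: Fixed bearing unit: dark steel base plate 215 x 100 x 8 mm with a grey round housing lying on it (68 mm diameter, top 96 mm above the counter), from which a level shaft points to the robot. Origin on the counter under the shaft axis; x runs along the shaft from pulley into housing (pushing in = +x), z up. Plate x = -45 to +170 mm, housing +60 to +152 mm.
- housing_front (a point): Centre of the housing's bright front cover, where the shaft comes out, 62 mm above the counter; axes as the bearing unit's. Both stops are inside the housing, unseen. They are faced with rubber of equal stiffness, about 5 N per mm. A stop counts as felt at 3 N or more on it for 0.2 s and must never get more than 20 N.
- shaft: Steel shaft, 16 mm diameter, axis 62 mm above the counter, with the pulley on it; axes as the bearing unit's (origin has no meaning for the stops). It does not turn, only slides along its axis, with a drag of about 1.5 N, and stays where it is left. The end float, its travel between the stops, differs each time: 7 to 27 mm. Where the stops are is not known.
- pulley (a point): Centre of the bright aluminium pulley on the shaft: 60 mm diameter, 18 mm thick over its flat side faces, top 92 mm above the counter; axes as the bearing unit's. Behind it bare shaft, 35 mm or more to the housing; in front a 26 mm nut and a stub, 10 mm long together. Pinch it from above by its side faces, one finger in front, one behind, tips above the nut and shaft (over 75 mm).
- tape_roll: Bystander: loose brown roll of tape, 96 mm diameter, 48 mm high, lying flat; origin at the centre of its underside.
- drink_can: Bystander: loose standing drink can, 66 mm diameter, 115 mm high; origin at the centre of its underside.
- soap_box: Bystander: loose carton 59 x 89 x 34 mm lying flat; origin at the centre of its underside.

How it is judged:
By the outcome, as a careful person would: the job done as asked, in the order asked, and still so for the second after the job is handed in, with the robot touching nothing.
It also fails if it takes over 51 s, if anything falls off the work surface, if the arm or the gripper's body presses on something with over 40 N, if the wrist force passes 120 N, or if a joint passes its speed limit or range.

### The arm

A 6-joint arm with a two-finger parallel gripper is mounted at the origin on the work surface; the furniture and walls round the work are solid. World frame = base frame: x ahead of the robot, y to its left, z up, the work surface at z = 0. Lengths are in mm, angles in rad, forces in N, time in s.
With the tool pointing down it reaches from about 350 to 975 mm from the base axis. Payload 7.1 kg.
Tool frame: the origin (TCP) lies midway between the tips of the shut fingers; the grasp point (between the pads) lies 19 mm behind it; z points along the fingers, y is the line along which they close (so a half turn about z gives the same grasp; the last joint's range is limited). The gripper opens to 88 mm and grips with 3 to 60 N. Pads are 20 mm wide; open, the fingers measure 115 mm over their backs; the gripper's body (75 mm by 178 mm) begins 61 mm behind the grasp point.
Start: joints at [-1.31, 0.423, 1.63, -0, 1.089, -0.019], TCP at [172.62, -600.672, 222.675] pointing down, gripper open.
Joint ranges: [-3, 3], [-0.9, 2.11], [0.09, 2.58], [-1.31, 4.45], [0.11, 2.69], [-2.54, 2.54]. Speed limits (rad/s): [2.39, 2.39, 3.01, 3.14, 3.14, 3.14].

### API

Orientations are given as a unit quaternion [x, y, z, w].
In Python, from bench import readout, snapshot, camera_model, hand_in, spot_in, tip_of gives the robot as it stands. The module is installed in compiled form; this text tells all that it offers.
- The arm moves only by the tool send_rows, never from a script. Its argument "steps" is a list of rows, each a list of 3 entries, a list of its own where there are three numbers: the shift along the tool's x, y, z in units of 40 mm (1.0 is 40 mm), then the turn about the tool's z in units of 6 degrees (1.0 is 6 degrees), then the finger opening in mm, from 0 to 87.8. A call has 1 to 8 rows; each row shifts and turns the commanded pose from where the row before left it, along the tool's axes as they then stand; what a row does not reach is not made up. A row lasts 1/12 s, in which the tool goes at most 41.7 mm and 7.16 degrees, less where a joint would pass 70% of its speed; a pose out of reach is approached as far as the arm can. A call is refused whole if a number of a shift passes 1 or a number of a turn 1, either way. A call with a gripper value outside its range is refused whole. The fingers move at their own pace and stop on an object; the grip force is fixed at half the most. Time passes only in rows, so rows that do not move let the fingers close. It gives the time, the measured TCP pose, the force, the opening and the grip force at its end, in the units of the state.
- readout.state(): the state, without advancing time (a new reading comes with each control period).
- snapshot(name): name is "scene" or "top" or "wrist"; returns the picture (420x560x3 uint8, blue, green, red); there is no depth.
- camera_model(name): a dict with "fx", "fy", "cx", "cy" (pixels), "pose" (4x4, takes a point from camera to world coordinates). Camera axes: x right, y down, z forward; pixel columns grow to the right and rows downward; lengths in mm; the calibration is good to about 2 mm. A picture is of the moment at which its call begins: read the wrist's pose just before it. camera_model takes no time and is no camera call; for the wrist camera it gives the pose at the moment of the call.
- hand_in(): hands the job in; it is judged then, once.
Trained networks look in the newest picture that a camera, given by its name, has taken for a name from the list of things; names that differ only in an ending like _2 or _b are one class to them, and where a whole thing is asked for, a point or a joint stands for the part that bears it (a point fixed in the world has none). Each returns a list of dicts, best first, with "confidence" (0 to 1); they miss things now and then, are a little off and sometimes report something else, mostly with a low value. They report only what shows in the picture. A call takes as long as a camera call.
- spot_in(camera, target): "xy" ([column, row] in pixels, amid what is visible of it).
- tip_of(camera, target): "xy" ([column, row] in pixels: a listed point, or the origin of a listed thing).
The state is a dict: "time": time; "joint_pos": joint angles; "dq": joint speeds; "joint_efforts": joint torques, N m; "eef_pos": TCP position; "ee_rot": TCP orientation; "force": force on the tool from outside, world axes, zero at the start; "torque": the same for the moment, N m; "opening": finger opening in mm; "gripper_force": force on a finger pad.
Only numpy, scipy, OpenCV 4.12 (cv2) and the standard library are available. Lean on these libraries where they do the work, as an engineer would, in place of code of your own. Each camera call takes 0.05 s, during which the arm holds its last target. There are 200 camera calls.

## Working session

There is one attempt and no reset: what is moved stays moved. The work goes in short steps, Python scripts to look and compute and a tool call to move; the robot and the scene stay as the last step left them, time stands still between calls to the robot, and variables do not carry over. Pictures are saved under pics/ and viewed, at most 10 in all, crops included, and the job is handed in when it is done.

Besides the shell and the picture viewer there is one more tool, called by a JSON object that holds its "api" and its "payload", one argument or row to a line. send_rows: Moves the arm, as the interface text tells. Its arguments: {"type":"object","properties":{"steps":{"type":"array","items":{"type":"array"}}},"required":["steps"]}

```bash
mkdir -p pics
cat > h.py <<'E'
import numpy as np, cv2
from bench import *
def ray(cam,xy):
    m=camera_model(cam);P=np.array(m["pose"])
    d=P[:3,:3]@np.array([(xy[0]-m["cx"])/m["fx"],(xy[1]-m["cy"])/m["fy"],1.])
    return P[:3,3],d
def atz(cam,xy,z):
    o,d=ray(cam,xy);return o+d*(z-o[2])/d[2]
def tri(c1,p1,c2,p2):
    A=np.zeros((3,3));b=np.zeros(3);
    for c,p in((c1,p1),(c2,p2)):
        o,d=ray(c,p);d=d/np.linalg.norm(d);M=np.eye(3)-np.outer(d,d);A+=M;b+=M@o
    return np.linalg.solve(A,b)
E
python3 - <<'E'
from h import *
np.set_printoptions(precision=1,suppress=True)
for c in("scene","top"):
    im=snapshot(c);cv2.imwrite(f"pics/{c}.png",im)
    for t,z in(("pulley",62),("housing_front",62),("bearing_unit",0),("tape_roll",0),("drink_can",0),("soap_box",0)):
        for r in tip_of(c,t)[:2]: print(c,t,np.array(r["xy"]),round(r["confidence"],2),atz(c,r["xy"],z))
s=readout.state();print(s)
E
```

```text
scene pulley [285.2 202.8] 0.68 [475.3 -34.3  62. ]
scene housing_front [274.  187.9] 0.96 [528.8 -60.2  62. ]
scene bearing_unit [287.  216.6] 0.75 [473.3 -39.2   0. ]
scene tape_roll [206.3 316.4] 0.82 [465.9 295.6   0. ]
scene drink_can [368.7 163. ] 0.73 [ 382.6 -345.6    0. ]
scene soap_box [364.2 187.4] 0.96 [ 349.  -249.3    0. ]
top pulley [291.1 200.3] 0.88 [487.2 -42.8  62. ]
top housing_front [294.7 183.5] 0.86 [531.2 -52.2  62. ]
top bearing_unit [288.2 212.9] 0.87 [466.2 -36.4   0. ]
top tape_roll [158.5 208.4] 0.87 [478.4 308.4   0. ]
top drink_can [400.3 249.3] 0.6 [ 369.1 -329.7    0. ]
top soap_box [366.9 257.2] 0.75 [ 348.4 -241.5    0. ]
{'time': 0.7, 'joint_pos': array([-1.3,  0.4,  1.6, -0. ,  1.1, -0. ]), 'dq': array([ 0., -0., -0., -0.,  0., -0.]), 'joint_efforts': array([ -0. , -54.4, -27.4,   0.1,   0. ,  -0. ]), 'eef_pos': array([ 172.6, -600.7,  222.7]), 'ee_rot': array([ 1. ,  0.1, -0. , -0. ]), 'force': array([-0.7,  0.6,  0.5]), 'torque': array([-0.,  0., -0.]), 'gripper_force': 0.0, 'opening': 87.76073208886885}
```

View pics/top.png

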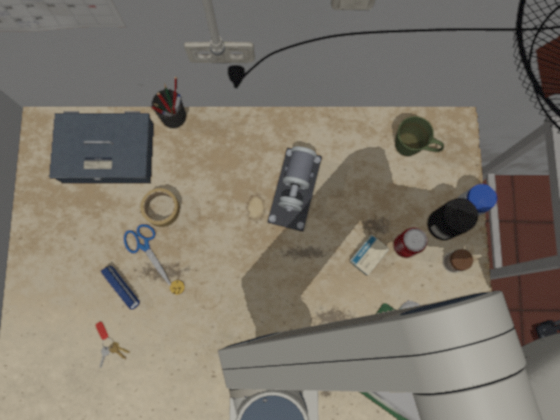

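View pics/scene.png

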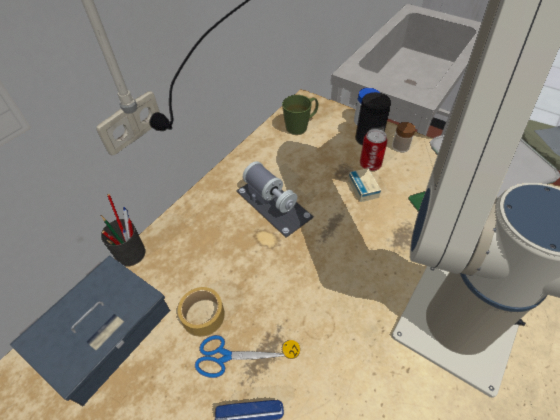

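The top view shows the bearing unit at about (295,187), with the pulley near (291,197). The housing is at the far end and the bystanders are well clear. In the scene view the pulley is near (286,201), and the shaft points towards the robot.

```bash
cat >> h.py <<'E'
from scipy.spatial.transform import Rotation as R
def plan(target,yaw):
    "rows: shift to target in tool units (current axes), turn about tool z so tool y lies along yaw (deg)"
    s=readout.state();r=R.from_quat(s["ee_rot"]).as_matrix()
    d=r.T@(np.array(target)-s["eef_pos"])/40
    y=np.degrees(np.arctan2(r[1,1],r[0,1])); t=(y-yaw+90)%180-90
    print("pos",s["eef_pos"].round(1),"yaw y",round(y,2),"shift units",d.round(3),"turn units (tool z)",round(t/6,3),"t",s["time"],"F",s["force"].round(2),"axes",r.round(3).tolist())
E
python3 - <<'E'
from h import *
np.set_printoptions(precision=1,suppress=True)
for t in("pulley","housing_front","bearing_unit"):
    print(t,tri("scene",tip_of("scene",t)[0]["xy"],"top",tip_of("top",t)[0]["xy"]))
plan([440,-30,260],-14.5)
s=readout.state();r=R.from_quat(s["ee_rot"]).as_matrix()
m=camera_model("wrist");P=np.array(m["pose"]);print(r.T@(P[:3,3]-s["eef_pos"]),r.T@P[:3,:3],m["fx"])
E
```

```text
pulley [486.9 -44.6  45.6]
housing_front [526.4 -52.9  71.3]
bearing_unit [467.4 -35.3   7.4]
pos [ 172.6 -600.7  222.7] yaw y -73.97 shift units [ 10.4 -11.9  -0.9] turn units (tool z) -9.911 t 1.0 F [-0.6 -0.2 -0.3] axes [[0.961, 0.276, -0.0], [0.276, -0.961, -0.0], [-0.0, 0.0, -1.0]]
[  64.9    0.1 -161.6] [[ 0.  -1.  -0.2]
 [ 1.   0.  -0. ]
 [ 0.  -0.2  1. ]] 299.1128923077451
```

{"api": "send_rows", "payload": {
  "steps": [
    [[0.65,-0.745,-0.06],0,87],
    [[0.65,-0.745,-0.06],0,87],
    [[0.65,-0.745,-0.06],0,87],
    [[0.65,-0.745,-0.06],0,87],
    [[0.65,-0.745,-0.06],0,87],
    [[0.65,-0.745,-0.06],0,87],
    [[0.65,-0.745,-0.06],0,87],
    [[0.65,-0.745,-0.06],0,87]
  ]
}}

```text
time: 1.67
eef_pos: [307.1, -312.4, 242.2]
ee_rot: [0.99, 0.139, 0.0, 0.0]
force: [1.4, 0.1, 0.9]
opening: 87.4
gripper_force: 0.0
```

{"api": "send_rows", "payload": {
  "steps": [
    [[0.65,-0.745,-0.06],0,87],
    [[0.65,-0.745,-0.06],0,87],
    [[0.65,-0.745,-0.06],0,87],
    [[0.65,-0.745,-0.06],0,87],
    [[0.65,-0.745,-0.06],0,87],
    [[0.65,-0.745,-0.06],0,87],
    [[0.65,-0.745,-0.06],0,87],
    [[0.65,-0.745,-0.06],0,87]
  ]
}}

```text
time: 2.33
eef_pos: [441.3, -25.5, 261.6]
ee_rot: [0.99, 0.14, 0.0, 0.0]
force: [0.1, -0.8, 0.3]
opening: 86.9
gripper_force: 0.0
```

{"api": "send_rows", "payload": {
  "steps": [
    [[0,0,0],-1,87],
    [[0,0,0],-1,87],
    [[0,0,0],-1,87],
    [[0,0,0],-1,87],
    [[0,0,0],-1,87]
  ]
}}

```text
time: 2.75
eef_pos: [440.8, -27.2, 261.2]
ee_rot: [0.919, 0.394, 0.0, 0.0]
force: [0.8, -0.2, 0.7]
opening: 86.6
gripper_force: 0.0
```

{"api": "send_rows", "payload": {
  "steps": [
    [[0,0,0],-1,87],
    [[0,0,0],-1,87],
    [[0,0,0],-1,87],
    [[0,0,0],-1,87],
    [[0,0,0],-0.91,87],
    [[0,0,0],0,87]
  ]
}}

```text
time: 3.25
eef_pos: [440.8, -27.5, 261.2]
ee_rot: [0.79, 0.613, 0.0, 0.0]
force: [-0.3, -0.3, 0.3]
opening: 87.1
gripper_force: 0.0
```

Run:
```python
from h import *
np.set_printoptions(precision=1,suppress=True)
im=snapshot("wrist");cv2.imwrite("pics/w1.png",im)
for t,z in(("pulley",62),("housing_front",62),("bearing_unit",0)):
    for r in tip_of("wrist",t)[:2]: print(t,np.array(r["xy"]),round(r["confidence"],2),atz("wrist",r["xy"],z))
plan([487,-44,250],-14.5)
```

```text
pulley [310.2 190.2] 0.62 [474.8 -41.5  62. ]
housing_front [353.2 191.9] 0.8 [525.5 -56.9  62. ]
bearing_unit [301.  178.8] 0.95 [469.  -35.3   0. ]
pos [440.8 -27.5 261.1] yaw y -14.65 shift units [-0.1  1.2  0.3] turn units (tool z) -0.025 t 3.45 F [ 0.2 -0.2  0.1] axes [[0.253, 0.967, 0.0], [0.967, -0.253, -0.0], [0.0, 0.0, -1.0]]
```

View pics/w1.png

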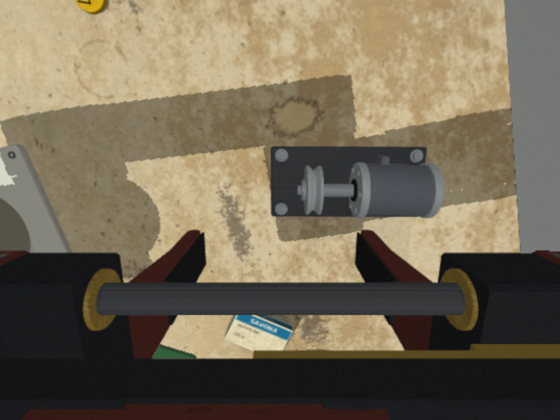

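The wrist view shows the plate with corners at about (271,148), (426,147) and (272,216). The pulley is at columns 303–323, and the shaft axis runs along row 190, level in the picture, so the tool yaw is right to within a degree or so. I'll crop to refine this.

Run:
```python
from h import *
np.set_printoptions(precision=1,suppress=True)
im=cv2.imread("pics/w1.png");c=cv2.resize(im[135:230,260:450],None,fx=4,fy=4,interpolation=cv2.INTER_CUBIC);cv2.imwrite("pics/w1c.png",c)
a,b,d=[atz("wrist",p,8) for p in((271,148),(426,147),(272,216))]
print(a,b,d,np.degrees(np.arctan2(*(b-a)[1::-1])),np.linalg.norm(b-a),np.linalg.norm(d-a), (a+d)/2)
```

```text
[439.2  17.5   8. ] [643.9 -34.6   8. ] [415.6 -75.9   8. ] -14.267777016972829 211.16019850907142 96.34328039917243 [427.4 -29.2   8. ]
```

View pics/w1c.png

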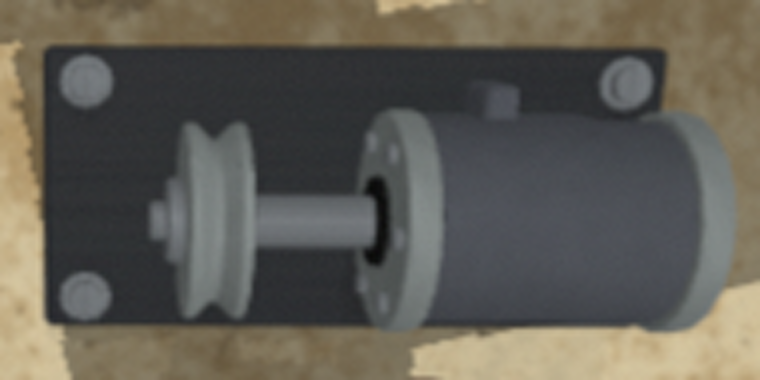

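Run:
```python
from h import *
np.set_printoptions(precision=1,suppress=True)
u=np.array([.968,-.253,0]);n=np.array([.253,.968,0])
def s(p,z,l):
    q=atz("wrist",p,z);print(l,q,"along",q@u,"lat",q@n)
for l,p,z in(("front",(306.5,190),62),("mid",(313.6,190),62),("back",(320.7,190),62),("rimtop",(313,165.5),62),("rimbot",(313,215),62),("shaft",(340,190),70),("shaft near hsg",(352,190),70),("platefront",(271.2,181),8),("plateL",(340,147.2),8),("plateR",(300,215.8),8)):s(p,z,l)
print(camera_model("wrist")["pose"])
plan([480,-43,200],-14.8)
```

```text
front [470.5 -40.1  62. ] along 465.5712907565982 lat 80.24350192331697
mid [478.9 -42.3  62. ] along 474.2846077715315 lat 80.24574799216431
back [487.3 -44.5  62. ] along 482.99799745648073 lat 80.24799407974407
rimtop [485.  -12.9  62. ] along 472.74391506466486 lat 110.22443207590823
rimbot [471.  -73.1  62. ] along 474.40306547747093 lat 48.386600001077426
shaft [509.1 -48.5  70. ] along 505.0517036568694 lat 81.8019834163607
shaft near hsg [523.  -52.2  70. ] along 519.4524178090196 lat 81.80569554979745
platefront [427.7 -26.5   8. ] along 420.71748167791526 lat 82.60182766445409
plateL [530.5  -5.2   8. ] along 514.8180262319173 lat 129.14489545312296
plateR [454.7 -85.8   8. ] along 461.8818368172257 lat 31.965523322116276
[[  1.   -0.2  -0.1 456.7]
 [ -0.3  -0.9  -0.2  35.6]
 [  0.    0.2  -1.  422.7]
 [  0.    0.    0.    1. ]]
pos [440.8 -27.5 261.1] yaw y -14.65 shift units [-0.1  1.   1.5] turn units (tool z) 0.025 t 3.45 F [ 0.2 -0.2  0.1] axes [[0.253, 0.967, 0.0], [0.967, -0.253, -0.0], [0.0, 0.0, -1.0]]
```

{"api": "send_rows", "payload": {
  "steps": [
    [[-0.03,0.255,0.695],0,50],
    [[-0.03,0.255,0.695],0,50],
    [[-0.03,0.255,0.695],0,50],
    [[-0.03,0.255,0.695],0,50],
    [[0,0,0],0,50],
    [[0,0,0],0,50]
  ]
}}

```text
time: 3.95
eef_pos: [478.1, -42.4, 148.9]
ee_rot: [0.791, 0.612, -0.001, -0.001]
force: [0.6, 0.5, 0.2]
opening: 51.5
gripper_force: 0.0
```

Run:
```python
from h import *
im=snapshot("wrist");cv2.imwrite("pics/w2.png",im)
plan([479,-42.4,78],-14.8)
```

```text
pos [478.8 -42.4 150.1] yaw y -14.57 shift units [0.    0.007 1.803] turn units (tool z) 0.038 t 4.0 F [ 0.96 -0.28 -0.12] axes [[0.252, 0.968, -0.001], [0.968, -0.252, 0.0], [-0.0, -0.001, -1.0]]
```

View pics/w2.png

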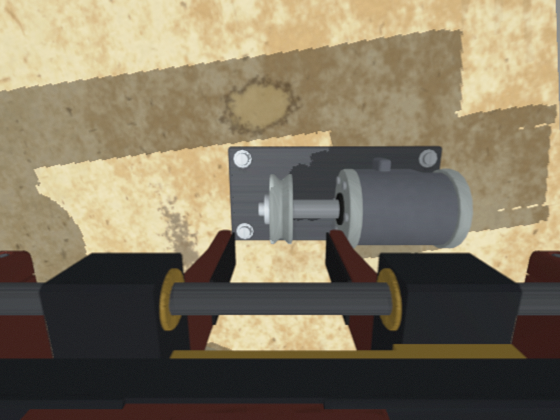

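The wrist view shows the pulley at columns 269–294 (centre about 281), midway between the fingertips at 230 and 333, so it is centred along the axis. I'll descend.

{"api": "send_rows", "payload": {
  "steps": [
    [[0,0,0.45],0,50],
    [[0,0,0.45],0,50],
    [[0,0,0.45],0,50],
    [[0,0.007,0.45],0,50],
    [[0,0,0],0,40],
    [[0,0,0],0,30],
    [[0,0,0],0,26],
    [[0,0,0],0,24]
  ]
}}

```text
time: 4.67
eef_pos: [480.5, -42.5, 79.6]
ee_rot: [0.791, 0.612, 0.001, 0.001]
force: [0.5, 0.3, -0.7]
opening: 27.0
gripper_force: 0.0
```

{"api": "send_rows", "payload": {
  "steps": [
    [[0,0,0],0,23],
    [[0,0,0],0,22],
    [[0,0,0],0,21],
    [[0,0,0],0,20],
    [[0,0,0],0,19]
  ]
}}

```text
time: 5.08
eef_pos: [479.0, -42.4, 77.9]
ee_rot: [0.791, 0.612, -0.0, -0.0]
force: [-1.2, 0.2, 1.7]
opening: 19.1
gripper_force: 0.7
```

{"api": "send_rows", "payload": {
  "steps": [
    [[0,0,0],0,18],
    [[0,0,0],0,17],
    [[0,0,0],0,15],
    [[0,0,0],0,12],
    [[0,0,0],0,12]
  ]
}}

```text
time: 5.5
eef_pos: [479.1, -42.5, 77.8]
ee_rot: [0.791, 0.612, -0.0, -0.0]
force: [-1.6, 0.5, 0.8]
opening: 17.9
gripper_force: 30.0
```

{"api": "send_rows", "payload": {
  "steps": [
    [[0,0.025,0],0,12],
    [[0,0.025,0],0,12],
    [[0,0,0],0,12]
  ]
}}

```text
time: 5.75
eef_pos: [481.4, -43.1, 77.8]
ee_rot: [0.791, 0.612, -0.0, 0.0]
force: [-1.5, -0.3, -0.6]
opening: 17.7
gripper_force: 30.0
```

{"api": "send_rows", "payload": {
  "steps": [
    [[0,0.025,0],0,12],
    [[0,0.025,0],0,12],
    [[0,0,0],0,12]
  ]
}}

```text
time: 6.0
eef_pos: [482.4, -43.3, 77.8]
ee_rot: [0.791, 0.612, -0.001, -0.001]
force: [-5.4, 1.8, 3.6]
opening: 18.0
gripper_force: 30.0
```

{"api": "send_rows", "payload": {
  "steps": [
    [[0,0,0],0,12],
    [[0,0,0],0,12]
  ]
}}

```text
time: 6.17
eef_pos: [482.4, -43.3, 77.8]
ee_rot: [0.791, 0.612, -0.001, -0.001]
force: [-5.2, 1.7, 3.1]
opening: 17.7
gripper_force: 30.0
```

{"api": "send_rows", "payload": {
  "steps": [
    [[0,0.0125,0],0,12],
    [[0,0,0],0,12],
    [[0,0,0],0,12]
  ]
}}

```text
time: 6.42
eef_pos: [482.5, -43.4, 77.8]
ee_rot: [0.791, 0.612, -0.001, -0.001]
force: [-6.4, 1.9, 4.7]
opening: 17.5
gripper_force: 30.0
```

{"api": "send_rows", "payload": {
  "steps": [
    [[0,0.025,0],0,12],
    [[0,0,0],0,12],
    [[0,0,0],0,12],
    [[0,0,0],0,12]
  ]
}}

```text
time: 6.75
eef_pos: [483.0, -43.5, 77.7]
ee_rot: [0.791, 0.612, -0.001, -0.001]
force: [-6.8, 2.7, 7.5]
opening: 17.9
gripper_force: 30.0
```

```bash
cat >> h.py <<'E'
def al(n=1):
    u=np.array([.968,-.2515,0]);a=[]
    for i in range(n):
        s=readout.state();a.append([s["eef_pos"]@u,s["force"]@u,s["force"][2],s["eef_pos"][2]]); 
        if i<n-1: snapshot("top")
    a=np.array(a);print("t",s["time"],"along,F,Fz,z",a.mean(0).round(2),"sd",a.std(0).round(2))
E
python3 -c "from h import *;al(5)"
```

```text
t 6.95 along,F,Fz,z [478.52  -7.44   6.72  77.76] sd [0.01 0.37 0.46 0.01]
```

{"api": "send_rows", "payload": {
  "steps": [
    [[0,-0.025,0],0,12],
    [[0,-0.025,0],0,12],
    [[0,-0.025,0],0,12],
    [[0,-0.025,0],0,12],
    [[0,-0.025,0],0,12],
    [[0,-0.025,0],0,12],
    [[0,-0.025,0],0,12],
    [[0,0,0],0,12]
  ]
}}

```text
time: 7.62
eef_pos: [477.9, -42.2, 77.8]
ee_rot: [0.791, 0.612, 0.0, 0.0]
force: [1.2, -1.5, -6.0]
opening: 18.1
gripper_force: 30.0
```

```bash
python3 -c "from h import *;al(3)"
```

```text
t 7.7167 along,F,Fz,z [473.25   1.35  -6.46  77.81] sd [0.02 0.15 0.45 0.01]
```

{"api": "send_rows", "payload": {
  "steps": [
    [[0,-0.025,0],0,12],
    [[0,-0.025,0],0,12],
    [[0,0,0],0,12]
  ]
}}

```text
time: 7.97
eef_pos: [475.6, -41.5, 77.8]
ee_rot: [0.791, 0.612, -0.0, -0.0]
force: [0.6, -1.3, -6.1]
opening: 17.9
gripper_force: 30.0
```

{"api": "send_rows", "payload": {
  "steps": [
    [[0,-0.025,0],0,12],
    [[0,-0.025,0],0,12],
    [[0,0,0],0,12]
  ]
}}

```text
time: 8.22
eef_pos: [473.7, -41.0, 77.8]
ee_rot: [0.791, 0.612, -0.0, -0.0]
force: [0.3, -1.6, -5.2]
opening: 17.5
gripper_force: 30.0
```

{"api": "send_rows", "payload": {
  "steps": [
    [[0,-0.025,0],0,12],
    [[0,-0.025,0],0,12],
    [[0,0,0],0,12]
  ]
}}

```text
time: 8.47
eef_pos: [472.7, -40.8, 77.8]
ee_rot: [0.791, 0.612, 0.0, 0.001]
force: [3.6, -3.1, -11.2]
opening: 17.9
gripper_force: 30.0
```

{"api": "send_rows", "payload": {
  "steps": [
    [[0,-0.025,0],0,12],
    [[0,-0.025,0],0,12],
    [[0,0,0],0,12]
  ]
}}

```text
time: 8.72
eef_pos: [471.8, -40.5, 77.9]
ee_rot: [0.791, 0.612, 0.001, 0.001]
force: [7.5, -5.0, -16.0]
opening: 17.8
gripper_force: 30.0
```

{"api": "send_rows", "payload": {
  "steps": [
    [[0,0,0],0,12],
    [[0,0,0],0,12]
  ]
}}

```text
time: 8.88
eef_pos: [471.9, -40.6, 77.9]
ee_rot: [0.791, 0.612, 0.001, 0.001]
force: [5.7, -4.6, -15.5]
opening: 17.5
gripper_force: 30.0
```

```bash
python3 -c "from h import *;al(5)"
```

```text
t 9.0833 along,F,Fz,z [466.96   7.68 -15.24  77.85] sd [0.01 0.53 0.69 0.  ]
```

{"api": "send_rows", "payload": {
  "steps": [
    [[0,0.025,0],0,12],
    [[0,0.025,0],0,12],
    [[0,0.025,0],0,12],
    [[0,0.025,0],0,12],
    [[0,0.025,0],0,12],
    [[0,0.025,0],0,12],
    [[0,0.025,0],0,12],
    [[0,0.02,0],0,12]
  ]
}}

```text
time: 9.75
eef_pos: [477.3, -42.0, 77.8]
ee_rot: [0.791, 0.612, -0.0, -0.0]
force: [-1.7, -0.8, -5.6]
opening: 17.6
gripper_force: 30.0
```

{"api": "send_rows", "payload": {
  "steps": [
    [[0,0,0],0,12],
    [[0,0,0],0,12]
  ]
}}

```text
time: 9.92
eef_pos: [477.5, -42.0, 77.8]
ee_rot: [0.791, 0.612, -0.0, -0.0]
force: [-1.5, -1.5, -5.7]
opening: 17.5
gripper_force: 30.0
```

```bash
python3 -c "from h import *;al(4)"
```

```text
t 10.0667 along,F,Fz,z [472.82  -1.31  -6.27  77.8 ] sd [0.02 0.41 0.35 0.01]
```

{"api": "send_rows", "payload": {
  "steps": [
    [[0,0,0],0,20],
    [[0,0,0],0,24],
    [[0,0,0],0,28],
    [[0,0,0],0,32],
    [[0,0,0],0,36],
    [[0,0,0],0,36]
  ]
}}

```text
time: 10.57
eef_pos: [478.0, -42.0, 78.1]
ee_rot: [0.791, 0.612, 0.0, 0.0]
force: [0.1, -0.2, 0.0]
opening: 35.9
gripper_force: 0.0
```

Run:
```python
from h import *
al(3);print(readout.state()["opening"]);im=snapshot("wrist");cv2.imwrite("pics/w3.png",im)
```

```text
t 10.6667 along,F,Fz,z [4.7321e+02 5.3000e-01 3.2000e-01 7.8020e+01] sd [0.07 0.57 0.45 0.04]
36.23528034904073
```

View pics/w3.png

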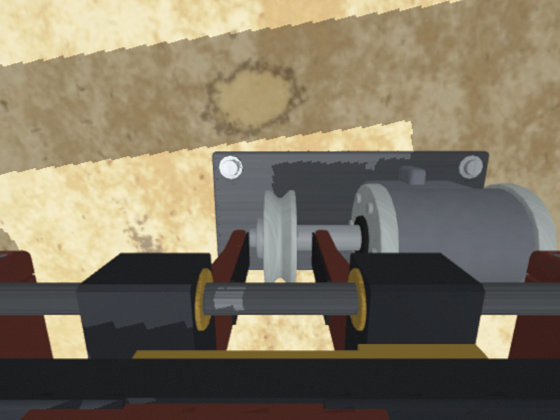

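The pulley (columns 264–297) stands free, with equal gaps to the fingers at 247 and 314. I'll lift straight up.

{"api": "send_rows", "payload": {
  "steps": [
    [[0,0,-0.2],0,36],
    [[0,0,-0.5],0,36],
    [[0,0,-0.8],0,36],
    [[0,0,-0.8],0,36],
    [[0,0,0],0,36],
    [[0,0,0],0,36]
  ]
}}

```text
time: 11.22
eef_pos: [479.0, -42.2, 172.0]
ee_rot: [0.791, 0.612, 0.002, 0.002]
force: [1.1, -0.0, 0.0]
opening: 36.2
gripper_force: 0.0
```

Run:
```python
from h import *
al();im=snapshot("wrist");cv2.imwrite("pics/w4.png",im[120:270,200:480])
```

```text
t 11.2167 along,F,Fz,z [4.7429e+02 1.0900e+00 1.0000e-02 1.7196e+02] sd [0. 0. 0. 0.]
```

View pics/w4.png

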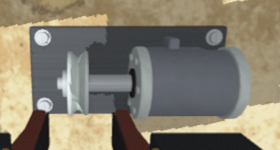

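The pulley stands free on the shaft, at crop columns 64–88, and the gripper is well above it.

```bash
python3 -c "from bench import hand_in;print(hand_in())"
```

```text
the job is handed in; nothing more can be done
None
```

I felt both stops in the order asked, inner then outer, at about 6 N each. I then left the shaft within roughly 0.5 mm of midway (end float about 9 mm), let go of it with the gripper clear, and handed the job in; no verdict came back.

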